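# Lay out a stripped scooter transmission between its pulleys

### The arm

A 7-joint arm with a two-finger parallel gripper is mounted at the origin on the work surface. World frame = base frame: x ahead of the robot, y to its left, z up, the work surface at z = 0. Lengths are in m, angles in rad, forces in N, time in s.
With the tool pointing down it reaches from about 0.35 to 0.9 m from the base axis. Payload 8.1 kg.
Tool frame: the origin (TCP) lies midway between the tips of the shut fingers; the grasp point (between the pads) lies 19 mm behind it (arm.hold_point_z is the distance from the TCP to the grasp point, in m); z points along the fingers, y is the direction in which the jaws open and shut (so a half turn about z gives the same grasp; the last joint's range is limited). The gripper opens to 92 mm and grips with 3 to 60 N. Pads are 19 mm wide; open, the fingers measure 130 mm over their backs; the gripper's body (75 mm by 190 mm) begins 47 mm behind the grasp point.
Start: joints at [-1.35, 0.434, 0.025, 1.573, -0.012, 1.134, -0.075], TCP at [0.199, 0.593, 0.227] pointing down, gripper open.
Joint ranges: [-2.62, 2.62], [-0.44, 2.09], [-1.27, 1.32], [0.08, 2.57], [-1.32, 4.46], [0.12, 2], [-2.74, 2.74]. Speed limits (rad/s): [2.22, 2.22, 3.01, 3.01, 3.14, 3.14, 3.14].

### API

Orientations are given as a rotation vector (axis times angle).
In Python, from cell import arm gives the robot as it stands.
- The arm moves only by the shell command python3 -m pendant 'ROWS' [FORCE]. ROWS is JSON, a list of rows, each a list of 3 entries, a list of its own where there are three numbers: the shift along the tool's x, y, z in m, then the turn, a rotation vector about the tool's x, y, z in degrees, then the finger opening in m, from 0 to 0.0918. A call has 1 to 10 rows; each row shifts and turns the commanded pose from where the row before left it, along the tool's axes as they then stand; what a row does not reach is not made up. A row lasts 1/8 s, in which the tool goes at most 62.5 mm and 10.7 degrees, less where a joint would pass 70% of its speed; a pose out of reach is approached as far as the arm can. A call with a gripper value outside its range is refused whole. The fingers move at their own pace and stop on an object; FORCE is the grip in N (left out, the last holds). Time passes only in rows, so rows that do not move let the fingers close. It gives the time, the measured TCP pose, the force and the opening at its end, in the units of the state.
- arm.observe(): the state, without advancing time (a new reading comes with each control period).
- arm.get_image(name): name is "scene" or "top" or "wrist"; returns (picture, depth): 480x640x3 uint8, red, green, blue; 480x640 float32, m along the optical axis (not along the pixel's ray), 0 where there is no reading.
- arm.camera_params(name): a dict with "fovy" (degrees; the focal length in pixels is half the picture's height over the tangent of half this angle, whatever the lens; pixels are square), "cx", "cy" (the principal point, pixels), "rvec" (rotation vector, rad) and "tvec" (3), from world to camera coordinates, as OpenCV has them; the wrist camera has in their place "mount" (4x4, takes a point from camera to tool coordinates, whose origin is the TCP and whose axes are the flange's). Camera axes: x right, y down, z forward; pixel columns grow to the right and rows downward; lengths in m; the calibration is good to about 2 mm. A picture is of the moment at which its call begins: read the wrist's pose just before it. camera_params takes no time and is no camera call.
- arm.sign_off(): hands the job in, once; it reports no verdict.
Trained networks look in the newest picture that a camera, given by its name, has taken for a name from the list of things; names that differ only in an ending like _2 or _b are one class to them, and where a whole thing is asked for, a point or a joint stands for the part that bears it (a point fixed in the world has none). Each returns a list of dicts, best first, with "conf" (0 to 1); they miss things now and then, are a little off and sometimes report something else, mostly with a low value. They report only what shows in the picture. A call takes as long as a camera call. They do not tell look-alikes from the thing itself.
- arm.look_for(camera, label): "rect" ([centre column, centre row, width, height] in pixels, round what is visible of it).
- arm.masks_of(camera, label): "pixels" (480x640 bool, what is visible of it) and "rect" ([centre column, centre row, width, height] in pixels, round what is visible of it).
The state is a dict: "clock": time; "joints": joint angles; "dq": joint speeds; "joint_efforts": joint torques, N m; "position": TCP position; "ee_rot": TCP orientation; "force": force on the tool from outside, world axes, zero at the start; "ft_torque": the same for the moment, N m; "width": opening from 0.0 (shut) to 1.0 (fully open).
Only numpy, scipy, OpenCV 4.12 (cv2) and the standard library are available. Lean on these libraries where they do the work, as an engineer would, in place of code of your own. Each camera call takes 0.05 s, during which the arm holds its last target.

### The job

Lay the loose scooter transmission parts out in one straight row on the rubber mat, on the line between the centres of the two pulleys and with a finger's width clear between neighbours: starting from the front pulley, the spacer tube comes first, then the ratchet ring, then the clutch bell, which ends up next to the clutch. Put the big nut squarely on the middle of the ratchet ring and the small nut squarely on top of the bell's hub, so that each nut stays with its part. Keep everything the way up it lies now, set the parts down rather than dropping them, and leave the spark plug and the spanner where they are.

Things in the scene. Friction and masses are not known exactly. Their poses are not given: they have to be found in the camera images.
- mat: Black rubber parts mat lying fixed on the bench, 500 mm long (its y axis), 130 mm wide (its x axis), 4 mm thick. Origin: centre of its underside, at bench height. Both pulleys lie on its long middle line, one near each end; which end is which varies.
- front_pulley: Front drive pulley of the scooter, fixed on the mat, axis upright: bright aluminium, a ring of fan fins at the foot, a V-groove, a round roller drum with an empty bore on top. 92 mm across, 69 mm high. Origin: centre of its underside, on the mat.
- clutch: Rear pulley with the centrifugal clutch, fixed on the mat, axis upright: a V-groove pulley 116 mm across, and on it three curved shoes with brown linings round a dark hexagon. 74 mm high. Origin: centre of its underside, on the mat. The centres of the two pulleys are 366 mm apart.
- spacer: Spacer tube: plain bright steel tube standing on end, 26 mm outside diameter, 15 mm bore, 52 mm tall, about 140 g. Origin: centre of its underside; z up.
- ratchet: Starter ratchet ring: round bright steel part, 52 mm across and straight-sided to 14 mm height, a ring of small saw teeth on top of the rim (to 17 mm), inside them a raised flat centre 40 mm across whose top is 18 mm above the underside, with a dark bore. About 150 g. Origin: centre of its underside; z up.
- bell: Clutch bell: dark steel drum lying mouth down, 104 mm across and 38 mm high, with a round hub 28 mm across standing in the middle of its flat top from 38 mm to 56 mm height (lift it by the hub). About 420 g. Origin: centre of its underside; z up.
- big_nut: Big flange nut of the front pulley, lying flange down: hexagon 30 mm across flats on a round flange 40 mm across and 4 mm thick, 18 mm high in all, about 80 g. Origin: centre of its underside; z up; two of the hexagon's flats face its +y and -y.
- small_nut: Small flange nut of the clutch bell, lying flange down: hexagon 17 mm across flats on a round flange 23 mm across and 4 mm thick, 16 mm high in all, about 25 g. Origin: centre of its underside; z up; two of the hexagon's flats face its +y and -y.
- spark_plug: Bystander: a spark plug lying on the bench, 78 mm long, about 21 mm thick, white insulator. Origin: on the bench under its middle; it lies along its x axis.
- spanner: Bystander: a steel combination spanner lying flat, about 160 mm long, 8 mm thick. Origin: centre of its underside; it lies along its x axis.
There are look-alikes about, which are no part of the job. Leave any red look-alike of the front_pulley alone.

How it is judged:
At the end, for the whole second after the job is handed in: From front pulley to clutch: spacer, ratchet, bell on the mat, upright (0.12 rad), centres within 15 mm of the pulleys' centre line, 8 mm or more clear of neighbours (even gaps are 19 mm). Big nut on ratchet, small nut on bell hub, flange down, within 8 mm of centre. All released, at rest (x of spacer in the frame of mat between -0.015 and 0.015 m and height (world z) of spacer between 0 and 0.009 m and x of ratchet in the frame of mat between -0.015 and 0.015 m and height (world z) of ratchet between 0 and 0.009 m and x of bell in the frame of mat between -0.015 and 0.015 m and height (world z) of bell between 0 and 0.009 m and horizontal distance between front_pulley and spacer between 0.067 and 0.12 m and horizontal distance between clutch and spacer between 0.237 and 0.304 m and horizontal distance between front_pulley and ratchet between 0.111 and 0.168 m and horizontal distance between clutch and ratchet between 0.201 and 0.258 m and horizontal distance between clutch and bell between 0.118 and 0.171 m and horizontal distance between front_pulley and bell below 0.254 m and horizontal distance between spacer and ratchet above 0.047 m and horizontal distance between ratchet and bell above 0.086 m and horizontal distance between big_nut and ratchet below 0.008 m and horizontal distance between small_nut and bell below 0.008 m and height (world z) of big_nut between 0.018 and 0.027 m and height (world z) of small_nut between 0.056 and 0.065 m and angle between each of spacer, ratchet, bell, big_nut, small_nut's own z axis and vertical below 0.12 rad and linear speed of each of spacer, ratchet, bell, big_nut, small_nut below 0.02 m/s and angular speed of each of spacer, ratchet, bell, big_nut, small_nut below 0.2 rad/s); the robot touches nothing.
It fails at once if one of the five parts is dropped or knocked flying (faster than 0.8 m/s while touching nothing: a fall of more than about 30 mm) ((linear speed of spacer above 0.8 m/s and contact force between spacer and anything else below 0.02 N) or (linear speed of ratchet above 0.8 m/s and contact force between ratchet and anything else below 0.02 N) or (linear speed of bell above 0.8 m/s and contact force between bell and anything else below 0.02 N) or (linear speed of big_nut above 0.8 m/s and contact force between big_nut and anything else below 0.02 N) or (linear speed of small_nut above 0.8 m/s and contact force between small_nut and anything else below 0.02 N)).
It fails at once if the spark plug is shifted by more than 20 mm (distance of spark_plug from where it was at the start of the episode above 0.02 m).
It fails at once if the spanner is shifted by more than 20 mm (distance of spanner from where it was at the start of the episode above 0.02 m).
It also fails if it takes over 128 s, if anything falls off the work surface, if the arm or the gripper's body presses on something with over 40 N, if the wrist force passes 120 N, or if a joint passes its speed limit or range.

## Working session

There is one attempt and no reset: what is moved stays moved. The work goes in short steps, Python scripts to look and compute and a shell command to move; the robot and the scene stay as the last step left them, time stands still between calls to the robot, and variables do not carry over. Pictures are saved under pics/ and viewed, and the job is handed in when it is done.

```bash
mkdir -p pics; ls
python3 - <<'E'
from cell import arm
import cv2,json
for n in("scene","top","wrist"):
    im,d=arm.get_image(n); cv2.imwrite(f"pics/{n}0.png",im[:,:,::-1]); print(n,arm.camera_params(n))
print(arm.observe())
E
```

```text
pics
scene {'fovy': 56.38894021920806, 'cx': 324.9103855002846, 'cy': 240.85721521506315, 'rvec': array([ 1.90708091,  1.26152023, -0.65838347]), 'tvec': array([-0.21797631, -0.2592947 ,  1.25245126])}
top {'fovy': 46.80928741561778, 'cx': 322.2604801931117, 'cy': 241.62448514696862, 'rvec': array([ 2.14268819, -2.16252784,  0.17822635]), 'tvec': array([0.00327663, 0.53269574, 1.23637488])}
wrist {'fovy': 68.71838092318937, 'cx': 318.4991239315743, 'cy': 233.78670819495213, 'mount': array([[-5.89403491e-04, -9.58788292e-01, -2.84120861e-01,
         7.66003376e-02],
       [ 9.99998596e-01, -1.19448826e-04, -1.67138916e-03,
         7.07141295e-04],
       [ 1.56857046e-03, -2.84121447e-01,  9.58787016e-01,
        -1.57631364e-01],
       [ 0.00000000e+00,  0.00000000e+00,  0.00000000e+00,
         1.00000000e+00]])}
{'clock': 0.15, 'joints': array([-1.34958337,  0.43507518,  0.0249393 ,  1.57385417, -0.01160713,
        1.1340347 , -0.07509711]), 'dq': array([ 0.00085613, -0.00279549, -0.00175636, -0.00475906,  0.00030333,
       -0.00023279, -0.00051285]), 'joint_efforts': array([ 3.19125225e-03, -6.68252635e+01,  9.86630134e-01, -3.14692032e+01,
       -6.04135450e-02,  3.94157600e-02,  8.03026774e-05]), 'position': array([0.1987644 , 0.59214319, 0.22613037]), 'ee_rot': array([-5.06464578e-01, -3.10039028e+00,  1.91939252e-03]), 'force': array([ 0.18154233, -1.03943352, -0.62624482]), 'ft_torque': array([ 0.01385909, -0.00709309,  0.03791864]), 'width': 0.9983641625287276}
```

View pics/top0.png

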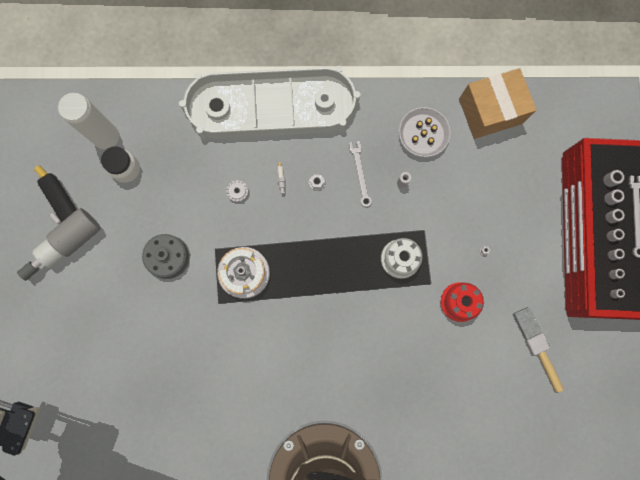

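View pics/scene0.png

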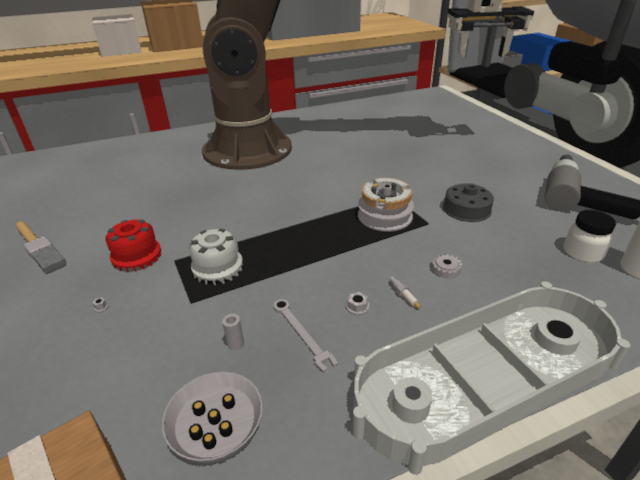

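View pics/wrist0.png

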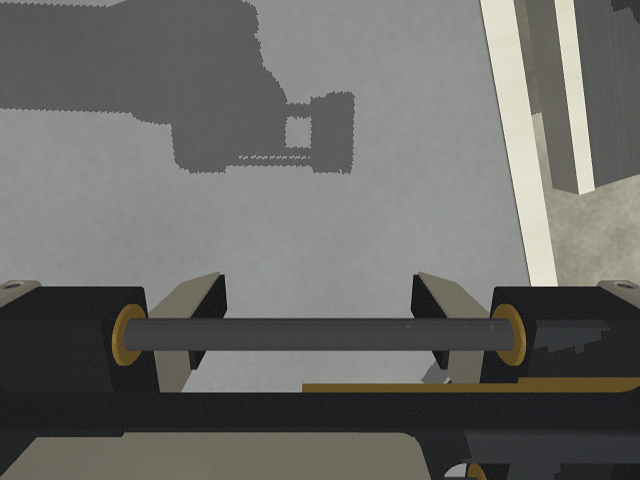

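Top view: bell (165,256), clutch (242,272), front pulley (403,257), spacer (405,178), ratchet (237,190), big nut (316,181) and small nut (486,251). The look-alikes are the red pulley (462,302), the sockets in the tray (right edge) and the bolts in the dish (425,132). Next I'll measure with the networks and depth.

```bash
cat > h.py <<'E'
from cell import arm
import numpy as np, cv2
from scipy.spatial.transform import Rotation as R
def cam(n,st=None):
    p=arm.camera_params(n); f=240/np.tan(np.radians(p['fovy']/2))
    if 'mount' in p:
        T=np.eye(4);T[:3,:3]=R.from_rotvec(st['ee_rot']).as_matrix();T[:3,3]=st['position']
        M=T@p['mount']
    else:
        W=np.eye(4);W[:3,:3]=cv2.Rodrigues(p['rvec'])[0];W[:3,3]=p['tvec'];M=np.linalg.inv(W)
    return f,p['cx'],p['cy'],M
def cloud(n,d,st=None):
    f,cx,cy,M=cam(n,st); v,u=np.mgrid[:480,:640]
    P=np.stack([(u-cx)/f*d,(v-cy)/f*d,d],-1)
    return P@M[:3,:3].T+M[:3,3]
def circ(xy):
    A=np.c_[2*xy,np.ones(len(xy))];s=np.linalg.lstsq(A,(xy**2).sum(1),rcond=None)[0]
    return s[:2],np.sqrt(s[2]+s[:2]@s[:2])
def outline(pix,z,n,st=None):
    # project mask pixels to plane z, minEnclosingCircle
    f,cx,cy,M=cam(n,st)
    c=max(cv2.findContours(pix.astype(np.uint8),cv2.RETR_EXTERNAL,cv2.CHAIN_APPROX_NONE)[0],key=len)[:,0]
    r=np.c_[(c[:,0]-cx)/f,(c[:,1]-cy)/f,np.ones(len(c))]@M[:3,:3].T
    return (M[:3,3]+r*((z-M[2,3])/r[:,2])[:,None])[:,:2]
E
python3 - <<'E'
from h import *
im,d=arm.get_image("top");C=cloud("top",d)
print("bench z",np.median(C[330:350,200:300,2]), "mat",np.median(C[255:265,300:340,2]))
for l in ["mat","front_pulley","clutch","spacer","ratchet","bell","big_nut","small_nut","spark_plug","spanner"]:
    for m in arm.masks_of("top",l)[:2]:
        P=C[m['pixels']&(d>0)]
        zt=np.percentile(P[:,2],97); T=P[P[:,2]>zt-.006]
        mec=cv2.minEnclosingCircle(T[:,:2].astype(np.float32))
        print(l,round(m['conf'],2),np.round(m['rect']).astype(int),"ztop",zt.round(4),"med",np.median(P[:,:2],0).round(4),"topmean",T[:,:2].mean(0).round(4),"mec",np.round(mec[0],4),round(mec[1],4),len(T))
E
```

```text
bench z 0.0007256237442683222 mat 0.004762615585409358
mat 0.73 [322 265 219  72] ztop 0.0099 med [ 0.4785 -0.0193] topmean [ 0.4797 -0.0206] mec [ 0.4826 -0.0014] 0.2557 5311
front_pulley 0.91 [464 301  46  41] ztop 0.0724 med [ 0.3931 -0.3114] topmean [ 0.3936 -0.3198] mec [ 0.3949 -0.3205] 0.0371 426
front_pulley 0.71 [403 259  38  41] ztop 0.0766 med [ 0.4914 -0.1799] topmean [ 0.4947 -0.1837] mec [ 0.4947 -0.183 ] 0.0379 409
spacer 0.64 [405 183  13  16] ztop 0.0554 med [ 0.6751 -0.1946] topmean [ 0.6767 -0.1953] mec [ 0.678  -0.1948] 0.0113 40
bell 0.58 [168 257  47  49] ztop 0.0558 med [0.503  0.3553] topmean [0.5052 0.3614] mec [0.5051 0.3615] 0.015 110
big_nut 0.68 [317 184  16  12] ztop 0.023 med [0.679  0.0091] topmean [0.6819 0.0096] mec [0.6818 0.0098] 0.016 102
spark_plug 0.51 [283 179   7  31] ztop 0.0211 med [0.6872 0.0968] topmean [0.6867 0.0958] mec [0.6911 0.0945] 0.0379 95
spark_plug 0.42 [237 192  23  24] ztop 0.0234 med [0.6588 0.1987] topmean [0.6602 0.1989] mec [0.6602 0.1985] 0.0261 225
spanner 0.9 [361 174  25  68] ztop 0.0135 med [ 0.6929 -0.0962] topmean [ 0.699  -0.0956] mec [ 0.7    -0.0901] 0.0799 225
```

Run:
```python
from h import *
im,d=arm.get_image("top");C=cloud("top",d)
def box(u0,u1,v0,v1,zlo,zhi,nm):
    s=np.zeros(d.shape,bool);s[v0:v1,u0:u1]=1
    s&=(C[...,2]>zlo)&(C[...,2]<zhi)&(d>0);P=C[s]
    m=cv2.minEnclosingCircle(P[:,:2].astype(np.float32))
    h=cv2.convexHull(P[:,:2].astype(np.float32))[:,0];c,r=circ(h.astype(float))
    print(nm,len(P),"z",np.percentile(P[:,2],[3,50,97]).round(4),"mean",P[:,:2].mean(0).round(4),"mec",np.round(m[0],4),round(m[1],4),"circ",c.round(4),r.round(4))
box(205,280,240,305,.060,.09,"clutch top")
box(205,280,240,305,.03,.06,"clutch flange")
box(380,425,237,280,.068,.09,"pulley top")
box(380,425,237,280,.012,.09,"pulley all")
box(478,494,243,259,.008,.03,"small_nut")
box(478,494,243,259,.003,.03,"small_nut")
box(225,250,178,204,.010,.03,"ratchet")
box(305,330,172,192,.003,.03,"big_nut")
box(305,330,172,192,.012,.03,"big_nut top")
box(135,195,230,285,.048,.07,"hub")
box(135,195,230,285,.030,.046,"bell deck")
box(395,415,165,195,.045,.07,"spacer top")
# mat by darkness
bw=((im.max(2)<45)&(abs(C[...,2]-.0045)<.006));bw[:225]=0;bw[310:]=0;bw[:,:205]=0;bw[:,440:]=0
P=C[bw][:,:2];r=cv2.minAreaRect(P.astype(np.float32));print("mat",r)
cv2.imwrite("pics/c1.png",cv2.resize(im[150:300,130:500,::-1],None,fx=2.15,fy=2.15,interpolation=2))
```

```text
clutch top 1117 z [0.0613 0.0709 0.0776] mean [0.4652 0.1792] mec [0.4656 0.1797] 0.0512 circ [0.4653 0.1795] 0.0503
clutch flange 895 z [0.0331 0.0499 0.0586] mean [0.4596 0.1742] mec [0.4653 0.1801] 0.058 circ [0.4652 0.1799] 0.0576
pulley top 601 z [0.0682 0.0713 0.0773] mean [ 0.495  -0.1839] mec [ 0.495  -0.1844] 0.0397 circ [ 0.4952 -0.1845] 0.0379
pulley all 1279 z [0.0191 0.0676 0.0764] mean [ 0.4917 -0.1798] mec [ 0.5013 -0.1768] 0.0552 circ [ 0.4965 -0.1797] 0.047
small_nut 59 z [0.0094 0.0167 0.0214] mean [ 0.5142 -0.3846] mec [ 0.5143 -0.3858] 0.0098 circ [ 0.5142 -0.3856] 0.0091
small_nut 108 z [0.0031 0.0116 0.0205] mean [ 0.5127 -0.3866] mec [ 0.5131 -0.3895] 0.024 circ [ 0.5125 -0.3889] 0.0225
ratchet 376 z [0.0123 0.0179 0.0228] mean [0.6598 0.1986] mec [0.6609 0.1992] 0.0265 circ [0.6606 0.1991] 0.0257
big_nut 268 z [0.0031 0.0145 0.0228] mean [0.6813 0.0094] mec [0.684  0.0091] 0.0356 circ [0.6866 0.0093] 0.0325
big_nut top 142 z [0.0141 0.0187 0.023 ] mean [0.6819 0.0096] mec [0.6827 0.0095] 0.0173 circ [0.6827 0.0095] 0.0162
hub 122 z [0.0486 0.0563 0.0611] mean [0.505  0.3608] mec [0.4995 0.3515] 0.0252 circ [0.4996 0.3535] 0.02
bell deck 1351 z [0.0332 0.0386 0.0439] mean [0.5048 0.3599] mec [0.506  0.3615] 0.0508 circ [0.5055 0.3614] 0.0496
spacer top 82 z [0.046  0.0522 0.0576] mean [ 0.6802 -0.1955] mec [ 0.6815 -0.1956] 0.0136 circ [ 0.681  -0.1958] 0.0127
mat ((0.0, 0.0), (0.0, 0.0), 0.0)
```

View pics/c1.png

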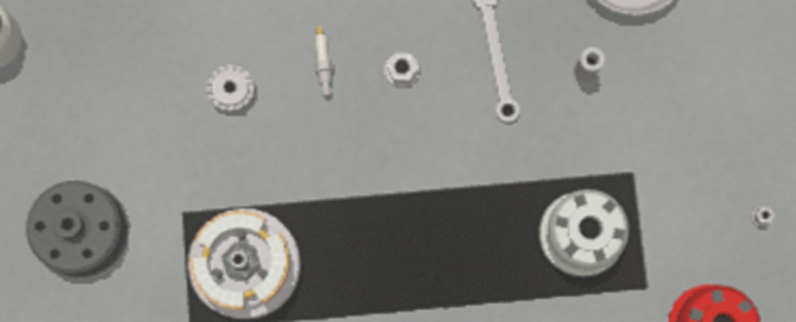

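The layout is clear: clutch (0.465,0.180), pulley (0.495,-0.1845), measured 365 mm apart against 366 given. Targets on that line are spacer (0.489,-0.106), ratchet (0.484,-0.047) and bell (0.476,0.051). First I'll square the tool to the world, with the jaws along x.

```bash
python3 -m pendant '[[[0,0,0],[0,0,10.2],0.06],[[0,0,0],[0,0,10.2],0.06],[[0,0,0],[0,0,10.2],0.06],[[0,0,0],[0,0,10.2],0.06],[[0,0,0],[0,0,10.2],0.06],[[0,0,0],[0,0,10.2],0.06],[[0,0,0],[0,0,10.2],0.06],[[0,0,0],[0,0,0],0.06]]' 60
cat >> h.py <<'E'
def rep(tx=None,ty=None,tz=None,yaw=None):
    s=arm.observe();M=R.from_rotvec(s['ee_rot']).as_matrix();p=s['position']
    print("t",round(s['clock'],2),"pos",p.round(4),"xt az",np.degrees(np.arctan2(M[1,0],M[0,0])).round(2),"z",M[:,2].round(3),"F",s['force'].round(1),"w",round(s['width']*.0918,4),"q",s['joints'].round(2))
    if tx is not None: print("need tool shift",(M.T@(np.array([tx,ty,tz])-p)).round(4))
    return s
E
python3 -c "
from h import *;rep(.505,.361,.16)"
```

```text
clock: 1.75
position: [0.1987, 0.5926, 0.2267]
ee_rot: [2.219, 2.224, 0.0]
force: [-0.3, 0.1, -0.3]
width: 0.653
t 1.75 pos [0.1987 0.5926 0.2267] xt az 90.12 z [ 0. -0. -1.] F [-0.3  0.1 -0.3] w 0.06 q [-1.54  0.44  0.31  1.59 -0.14  1.13 -1.2 ]
need tool shift [-0.2322  0.3058  0.0668]
```

```bash
python3 -m pendant '[[[-0.029,0.038,0.008],[0,0,0],0.06],[[-0.029,0.038,0.008],[0,0,0],0.06],[[-0.029,0.038,0.008],[0,0,0],0.06],[[-0.029,0.038,0.008],[0,0,0],0.06],[[-0.029,0.038,0.008],[0,0,0],0.06],[[-0.029,0.038,0.008],[0,0,0],0.06],[[-0.029,0.038,0.008],[0,0,0],0.06],[[-0.029,0.038,0.008],[0,0,0],0.06],[[0,0,0],[0,0,0],0.06],[[0,0,0],[0,0,0],0.06]]'
python3 - <<'E'
from h import *
s=rep(.505,.361,.06)
im,d=arm.get_image("wrist");cv2.imwrite("pics/w1.png",im[:,:,::-1])
C=cloud("wrist",d,s)
k=(abs(C[...,2]-.057)<.004)&(np.hypot(C[...,0]-.505,C[...,1]-.361)<.03)&(d>0)
P=C[k];print(len(P))
if len(P):print(cv2.minEnclosingCircle(P[:,:2].astype(np.float32)),P.mean(0))
k=(abs(C[...,2]-.038)<.004)&(np.hypot(C[...,0]-.505,C[...,1]-.361)<.07)&(d>0)
P=C[k];print(len(P))
if len(P):print(cv2.minEnclosingCircle(P[:,:2].astype(np.float32)),P[:,2].mean(0))
E
```

```text
clock: 3.0
position: [0.5027, 0.3611, 0.1626]
ee_rot: [-2.217, -2.225, 0.0]
force: [-0.9, -0.4, -0.6]
width: 0.654
t 3.0 pos [0.5027 0.3611 0.1626] xt az 90.2 z [-0.001  0.    -1.   ] F [-0.9 -0.4 -0.6] w 0.0601 q [-0.95  0.49  0.36  1.69 -0.2   1.   -0.52]
need tool shift [-1.000e-04  2.300e-03  1.026e-01]
753
((0.50505530834198, 0.3630981147289276), 0.014074975624680519) [0.50494165 0.36335567 0.05565809]
9343
((0.5049561858177185, 0.3631637394428253), 0.049865953624248505) 0.0376607970509404
```

View pics/w1.png

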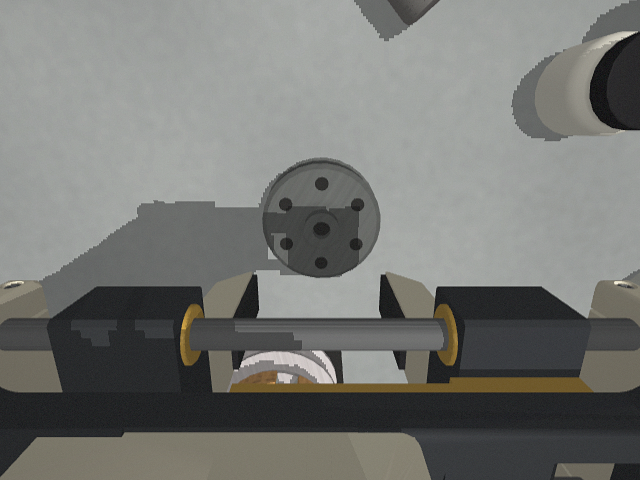

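The wrist view shows the bell with its hub at (320,228), centre about (0.505,0.362), which agrees with the top camera. I'll go down to the hub with the tips 3 mm above the deck.

```bash
python3 -m pendant '[[[0.001,0.002,0.03],[0,0,0],0.06],[[0,0,0.03],[0,0,0],0.06],[[0,0,0.03],[0,0,0],0.06],[[0,0,0.02],[0,0,0],0.06],[[0,0,0.01],[0,0,0],0.06],[[0,0,0],[0,0,0],0.06],[[0,0,0],[0,0,0],0.06]]' 60; python3 -c "
from h import *;rep(.505,.362,.041)"
```

```text
clock: 3.92
position: [0.5054, 0.3625, 0.0437]
ee_rot: [2.22, 2.223, 0.002]
force: [1.0, 0.1, -0.2]
width: 0.654
t 3.92 pos [0.5054 0.3625 0.0437] xt az 90.09 z [ 0.001  0.001 -1.   ] F [ 1.   0.1 -0.2] w 0.06 q [-0.91  0.64  0.31  1.78 -0.26  0.76 -0.47]
need tool shift [-0.0005 -0.0004  0.0027]
```

```bash
python3 -m pendant '[[[0,0,0.0025],[0,0,0],0.04],[[0,0,0],[0,0,0],0.02],[[0,0,0],[0,0,0],0.02],[[0,0,0],[0,0,0],0.02],[[0,0,0],[0,0,0],0.02],[[0,0,0],[0,0,0],0.02]]' 60; python3 -c "
from h import *;rep()"
```

```text
clock: 4.68
position: [0.5051, 0.3617, 0.0403]
ee_rot: [2.221, 2.222, 0.0]
force: [-0.8, -0.6, 1.7]
width: 0.291
t 4.67 pos [0.5051 0.3617 0.0403] xt az 90.04 z [ 0.  0. -1.] F [-0.8 -0.6  1.7] w 0.0267 q [-0.91  0.64  0.31  1.78 -0.27  0.76 -0.47]
```

```bash
python3 -m pendant '[[[0,0,-0.005],[0,0,0],0.02],[[0,0,-0.01],[0,0,0],0.02],[[0,0,-0.02],[0,0,0],0.02],[[0,0,-0.025],[0,0,0],0.02],[[0,0,-0.025],[0,0,0],0.02],[[0,0,-0.02],[0,0,0],0.02],[[0,0,-0.01],[0,0,0],0.02],[[0,0,0],[0,0,0],0.02]]' 60
python3 - <<'E'
from h import *
s=rep(.4758,.0507,.155)
im,d=arm.get_image("scene");cv2.imwrite("pics/s1.png",im[:,:,::-1])
E
```

```text
clock: 5.68
position: [0.5052, 0.3619, 0.1558]
ee_rot: [-2.221, -2.222, -0.002]
force: [0.3, 0.2, -4.6]
width: 0.288
t 5.67 pos [0.5052 0.3619 0.1558] xt az 90.05 z [ 0.001  0.001 -1.   ] F [ 0.3  0.2 -4.6] w 0.0264 q [-0.95  0.5   0.36  1.69 -0.21  0.98 -0.52]
need tool shift [-0.3112 -0.0297  0.0005]
```

View pics/s1.png

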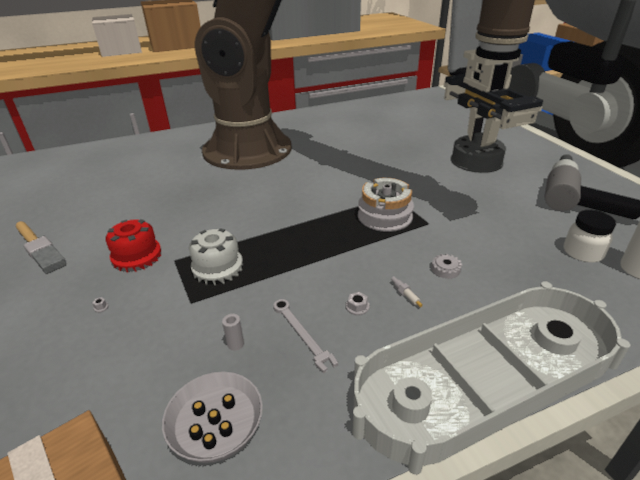

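The bell is held at the hub (480,150) and hangs level. Its underside is at about 115 mm, so it will clear the clutch (78 mm).

```bash
python3 -m pendant '[[[-0.015,-0.001,0],[0,0,0],0.02],[[-0.03,-0.003,0],[0,0,0],0.02],[[-0.045,-0.005,0],[0,0,0],0.02],[[-0.048,-0.005,0],[0,0,0],0.02],[[-0.048,-0.005,0],[0,0,0],0.02],[[-0.045,-0.005,0],[0,0,0],0.02],[[-0.04,-0.003,0],[0,0,0],0.02],[[-0.025,-0.002,0],[0,0,0],0.02],[[-0.015,-0.001,0],[0,0,0],0.02],[[0,0,0],[0,0,0],0.02]]' 60; python3 -m pendant '[[[0,0,0.02],[0,0,0],0.02],[[0,0,0.03],[0,0,0],0.02],[[0,0,0.025],[0,0,0],0.02],[[0,0,0.015],[0,0,0],0.02],[[0,0,0],[0,0,0],0.02],[[0,0,0],[0,0,0],0.02]]'; python3 -c "
from h import *;rep(.4758,.0507,.045)"
```

```text
clock: 6.98
position: [0.4749, 0.0497, 0.155]
ee_rot: [-2.223, -2.22, 0.001]
force: [-0.1, 1.1, -4.0]
width: 0.289
clock: 7.72
position: [0.4759, 0.0511, 0.0659]
ee_rot: [2.22, 2.222, 0.002]
force: [0.2, 0.2, -4.5]
width: 0.285
t 7.72 pos [0.4759 0.0511 0.0659] xt az 90.06 z [ 0.001  0.    -1.   ] F [ 0.2  0.2 -4.5] w 0.0262 q [-0.5   0.43  0.37  2.12 -0.26  0.63  0.05]
need tool shift [-0.0004 -0.0001  0.0209]
```

```bash
python3 -m pendant '[[[0,0,0.01],[0,0,0],0.02],[[0,0,0.006],[0,0,0],0.02],[[0,0,0.003],[0,0,0],0.02],[[0,0,0.002],[0,0,0],0.02],[[0,0,0],[0,0,0],0.02],[[0,0,0],[0,0,0],0.02]]'; python3 -c "
from h import *;rep(.4758,.0507,.044)"
```

```text
clock: 8.48
position: [0.4753, 0.0507, 0.0443]
ee_rot: [-2.221, -2.222, -0.0]
force: [-2.0, -0.5, -2.1]
width: 0.288
t 8.47 pos [0.4753 0.0507 0.0443] xt az 90.04 z [ 0.  0. -1.] F [-2.  -0.5 -2.1] w 0.0264 q [-0.48  0.47  0.35  2.14 -0.29  0.58  0.07]
need tool shift [0.     0.0005 0.0003]
```

```bash
python3 -m pendant '[[[0,0,0.0008],[0,0,0],0.02],[[0,0,0],[0,0,0],0.02],[[0,0,0],[0,0,0],0.03],[[0,0,0],[0,0,0],0.05],[[0,0,0],[0,0,0],0.05],[[0,0,-0.03],[0,0,0],0.05],[[0,0,-0.04],[0,0,0],0.05],[[0,0,-0.04],[0,0,0],0.05],[[0,0,0],[0,0,0],0.05]]'; python3 -c "
from h import *;rep(.681,-.1955,.15)"
```

```text
clock: 9.6
position: [0.4773, 0.0511, 0.156]
ee_rot: [2.219, 2.221, 0.008]
force: [0.0, 0.6, -0.4]
width: 0.542
t 9.6 pos [0.4773 0.0511 0.156 ] xt az 90.05 z [ 0.005  0.002 -1.   ] F [ 0.   0.6 -0.4] w 0.0498 q [-0.58  0.29  0.45  2.04 -0.17  0.84 -0.03]
need tool shift [-0.2468  0.2035  0.0066]
```

```bash
python3 -m pendant '[[[-0.035,0.029,0],[0,0,0],0.05],[[-0.035,0.029,0],[0,0,0],0.05],[[-0.035,0.029,0],[0,0,0],0.05],[[-0.035,0.029,0],[0,0,0],0.05],[[-0.035,0.029,0],[0,0,0],0.05],[[-0.035,0.029,0],[0,0,0],0.05],[[-0.036,0.029,0],[0,0,0],0.05],[[0,0,0],[0,0,0],0.05],[[0,0,0],[0,0,0],0.05]]'
python3 - <<'E'
from h import *
s=rep(.681,-.1955,.025)
im,d=arm.get_image("wrist");cv2.imwrite("pics/w2.png",im[:,:,::-1])
C=cloud("wrist",d,s)
k=(abs(C[...,2]-.052)<.004)&(np.hypot(C[...,0]-.681,C[...,1]+.1955)<.03)&(d>0)
P=C[k];print(len(P),cv2.minEnclosingCircle(P[:,:2].astype(np.float32)),P.mean(0))
im,d=arm.get_image("top");C=cloud("top",d);cv2.imwrite("pics/t2.png",im[:,:,::-1])
k=(abs(C[...,2]-.042)<.006)&(np.hypot(C[...,0]-.476,C[...,1]-.0507)<.07)&(d>0)
P=C[k];print("bell",cv2.minEnclosingCircle(P[:,:2].astype(np.float32)))
E
```

```text
clock: 10.72
position: [0.6778, -0.1947, 0.1519]
ee_rot: [-2.219, -2.221, 0.001]
force: [0.3, 0.9, -0.6]
width: 0.544
t 10.72 pos [ 0.6778 -0.1947  0.1519] xt az 90.03 z [-0.002  0.001 -1.   ] F [ 0.3  0.9 -0.6] w 0.0499 q [-0.06  0.65  0.45  1.46 -0.31  1.1   0.45]
need tool shift [-0.001   0.0034  0.1269]
618 ((0.6799679398536682, -0.19476617872714996), 0.013098648749291897) [ 0.68004066 -0.1944114   0.05150035]
bell ((0.47658103704452515, 0.05076803267002106), 0.04992048814892769)
```

View pics/w2.png

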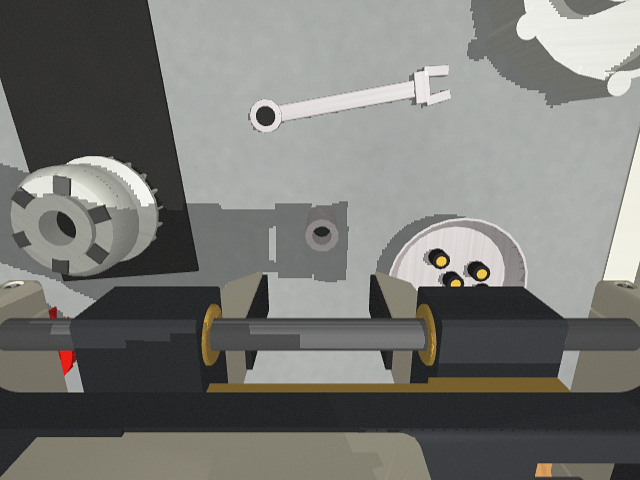

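View pics/t2.png

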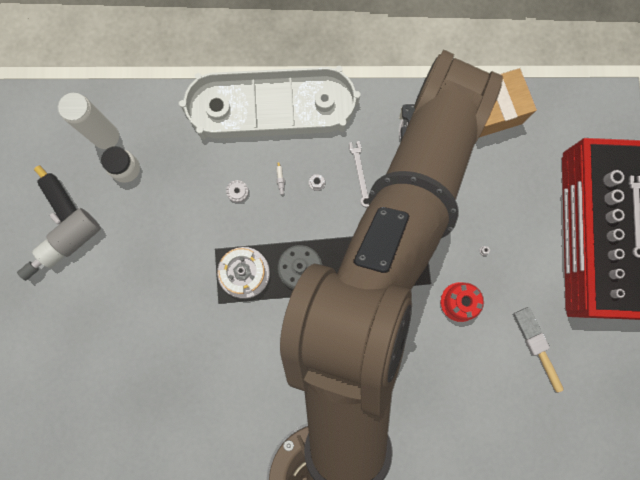

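The bell landed at (0.4766,0.0508). The spacer is at (0.680,-0.195), wrist pixel (321,233), and the dish (460,265) is clear of the jaws.

```bash
python3 -m pendant '[[[0,0.002,0.03],[0,0,0],0.05],[[0,0,0.04],[0,0,0],0.05],[[0,0,0.03],[0,0,0],0.05],[[0,0,0.02],[0,0,0],0.05],[[0,0,0.013],[0,0,0],0.05],[[0,0,0],[0,0,0],0.04],[[0,0,0],[0,0,0],0.01],[[0,0,0],[0,0,0],0.01],[[0,0,0],[0,0,0],0.01],[[0,0,0],[0,0,0],0.01]]' 50;python3 -c "
from h import *;rep(.680,-.195,.02)"
```

```text
clock: 12.08
position: [0.6811, -0.1954, 0.0215]
ee_rot: [2.22, 2.221, 0.001]
force: [-1.4, 0.6, 6.3]
width: 0.272
t 12.07 pos [ 0.6811 -0.1954  0.0215] xt az 90.04 z [ 0.002 -0.    -1.   ] F [-1.4  0.6  6.3] w 0.0249 q [-0.03  0.79  0.4   1.56 -0.37  0.87  0.5 ]
need tool shift [ 0.0004 -0.0011  0.0015]
```

```bash
python3 -m pendant '[[[0,0,-0.005],[0,0,0],0.01],[[0,0,-0.015],[0,0,0],0.01],[[0,0,-0.025],[0,0,0],0.01],[[0,0,-0.03],[0,0,0],0.01],[[0,0,-0.02],[0,0,0],0.01],[[0,0,-0.005],[0,0,0],0.01],[[0,0,0],[0,0,0],0.01]]' ;python3 -c "
from h import *;rep(.4886,-.1058,.12)
s=arm.observe();im,d=arm.get_image('wrist');cv2.imwrite('pics/w3.png',im[:,:,::-1])"
```

```text
clock: 12.95
position: [0.6803, -0.1949, 0.1201]
ee_rot: [-2.22, -2.222, -0.0]
force: [-0.6, 1.5, -1.7]
width: 0.274
t 12.95 pos [ 0.6803 -0.1949  0.1201] xt az 90.05 z [-0.  0. -1.] F [-0.6  1.5 -1.7] w 0.0252 q [-0.06  0.69  0.44  1.49 -0.32  1.04  0.46]
need tool shift [ 0.0893 -0.1916  0.0002]
```

View pics/w3.png

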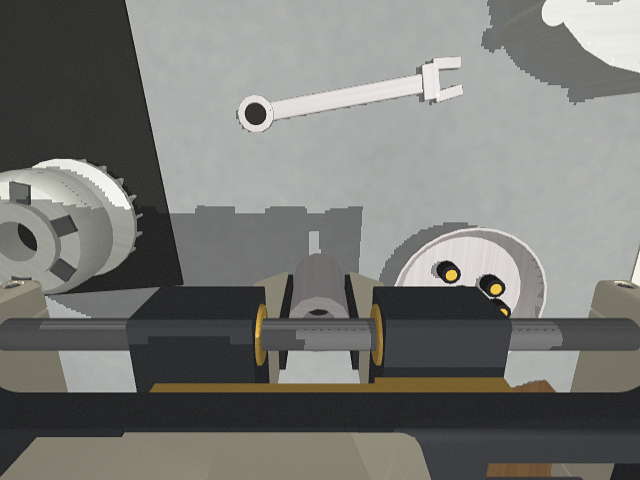

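The spacer is upright between the pads (318,300). Carrying it to its place.

```bash
python3 -m pendant '[[[0.009,-0.020,0],[0,0,0],0.01],[[0.018,-0.038,0],[0,0,0],0.01],[[0.02,-0.042,0],[0,0,0],0.01],[[0.02,-0.042,0],[0,0,0],0.01],[[0.014,-0.032,0],[0,0,0],0.01],[[0.008,-0.0175,0],[0,0,0],0.01],[[0,0,0],[0,0,0],0.01],[[0,0,0],[0,0,0],0.01]]'; python3 -m pendant '[[[0,0,0.02],[0,0,0],0.01],[[0,0,0.03],[0,0,0],0.01],[[0,0,0.025],[0,0,0],0.01],[[0,0,0.01],[0,0,0],0.01],[[0,0,0.004],[0,0,0],0.01],[[0,0,0],[0,0,0],0.01],[[0,0,0],[0,0,0],0.01]]';python3 -c "
from h import *;rep(.4886,-.1058,.0255)"
```

```text
clock: 14.0
position: [0.4896, -0.1065, 0.1202]
ee_rot: [2.22, 2.222, -0.0]
force: [-0.1, -0.3, -0.6]
width: 0.273
clock: 14.88
position: [0.4895, -0.1064, 0.0321]
ee_rot: [2.22, 2.222, 0.001]
force: [-0.1, -0.3, -1.3]
width: 0.274
t 14.88 pos [ 0.4895 -0.1064  0.0321] xt az 90.04 z [ 0.001 -0.    -1.   ] F [-0.1 -0.3 -1.3] w 0.0252 q [-0.18  0.52  0.39  2.1  -0.35  0.58  0.45]
need tool shift [ 0.0006 -0.0009  0.0066]
```

```bash
python3 -m pendant '[[[0,-0.001,0.003],[0,0,0],0.01],[[0,0,0.002],[0,0,0],0.01],[[0,0,0],[0,0,0],0.01],[[0,0,0],[0,0,0],0.01]]'; python3 -m pendant '[[[0,0,0.0015],[0,0,0],0.01],[[0,0,0],[0,0,0],0.01],[[0,0,0],[0,0,0],0.01]]'
```

```text
clock: 15.38
position: [0.488, -0.1063, 0.0264]
ee_rot: [2.221, 2.222, 0.0]
force: [0.1, 0.6, -0.7]
width: 0.271
clock: 15.75
position: [0.4881, -0.1063, 0.0254]
ee_rot: [2.221, 2.222, 0.001]
force: [-2.4, 1.2, 7.8]
width: 0.274
```

```bash
python3 -m pendant '[[[0,0,0],[0,0,0],0.03],[[0,0,0],[0,0,0],0.045],[[0,0,0],[0,0,0],0.045],[[0,0,-0.03],[0,0,0],0.045],[[0,0,-0.05],[0,0,0],0.045],[[0,0,-0.05],[0,0,0],0.045],[[0,0,0],[0,0,0],0.08]]';python3 -c "
from h import *;rep(.6605,.199,.14)"
```

```text
clock: 16.62
position: [0.4902, -0.1067, 0.1583]
ee_rot: [2.217, 2.219, 0.007]
force: [-0.5, 0.0, -0.3]
width: 0.554
t 16.62 pos [ 0.4902 -0.1067  0.1583] xt az 90.04 z [ 0.007 -0.    -1.   ] F [-0.5  0.  -0.3] w 0.0508 q [-0.29  0.32  0.51  1.99 -0.21  0.87  0.33]
need tool shift [0.3056 0.1704 0.0194]
```

```bash
python3 -m pendant '[[[0.038,0.021,0],[0,0,0],0.075],[[0.038,0.021,0],[0,0,0],0.075],[[0.038,0.021,0],[0,0,0],0.075],[[0.038,0.021,0],[0,0,0],0.075],[[0.038,0.021,0],[0,0,0],0.075],[[0.038,0.021,0],[0,0,0],0.075],[[0.038,0.021,0],[0,0,0],0.075],[[0.038,0.021,0],[0,0,0],0.075],[[0,0,0],[0,0,0],0.075],[[0,0,0],[0,0,0],0.075]]'
python3 - <<'E'
from h import *
s=rep(.6605,.199,.003)
im,d=arm.get_image("wrist");cv2.imwrite("pics/w4.png",im[:,:,::-1])
C=cloud("wrist",d,s)
k=(abs(C[...,2]-.0165)<.004)&(np.hypot(C[...,0]-.6605,C[...,1]-.199)<.04)&(d>0)
P=C[k];print(len(P),cv2.minEnclosingCircle(P[:,:2].astype(np.float32)),P.mean(0))
im,d=arm.get_image("top");C=cloud("top",d);cv2.imwrite("pics/t4.png",im[:,:,::-1])
k=(abs(C[...,2]-.056)<.006)&(np.hypot(C[...,0]-.489,C[...,1]+.106)<.025)&(d>0)
P=C[k];print("spacer",len(P),cv2.minEnclosingCircle(P[:,:2].astype(np.float32)) if len(P) else 0)
E
```

```text
clock: 17.88
position: [0.6551, 0.1969, 0.1538]
ee_rot: [-2.221, -2.222, 0.003]
force: [-0.6, -0.6, -0.6]
width: 0.815
t 17.88 pos [0.6551 0.1969 0.1538] xt az 90.02 z [-0.002 -0.001 -1.   ] F [-0.6 -0.6 -0.6] w 0.0748 q [-0.64  0.62  0.44  1.52 -0.28  1.07 -0.13]
need tool shift [0.0023 0.0057 0.1507]
2657 ((0.6602796912193298, 0.20020225644111633), 0.026221605017781258) [0.66024065 0.20127742 0.01664565]
spacer 73 ((0.4885222613811493, -0.10734379291534424), 0.01319175772368908)
```

View pics/w4.png

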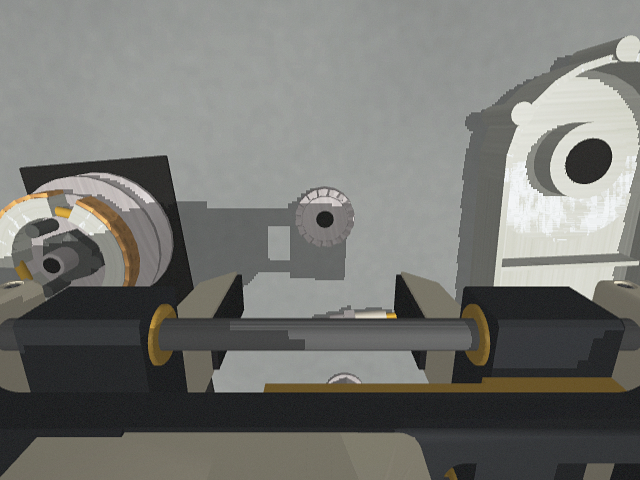

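View pics/t4.png

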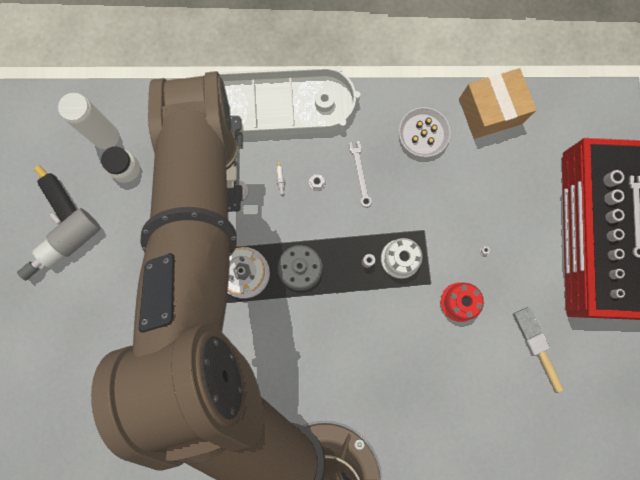

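The spacer stands at (0.4885,-0.107). The ratchet is at wrist pixel (325,218), about (0.6605,0.1995). Going down to it.

```bash
python3 -m pendant '[[[0.0026,0.0054,0.03],[0,0,0],0.075],[[0,0,0.04],[0,0,0],0.075],[[0,0,0.04],[0,0,0],0.075],[[0,0,0.025],[0,0,0],0.075],[[0,0,0.01],[0,0,0],0.075],[[0,0,0],[0,0,0],0.075],[[0,0,0],[0,0,0],0.075]]' 50;python3 -c "
from h import *;rep(.6605,.1995,.0035)"
```

```text
clock: 18.85
position: [0.662, 0.2004, 0.0114]
ee_rot: [2.22, 2.221, 0.003]
force: [0.1, 0.0, 0.1]
width: 0.82
t 18.85 pos [0.662  0.2004 0.0114] xt az 90.03 z [ 0.002  0.001 -1.   ] F [0.1 0.  0.1] w 0.0752 q [-0.6   0.78  0.37  1.61 -0.36  0.82 -0.08]
need tool shift [-0.0009 -0.0015  0.0079]
```

```bash
python3 -m pendant '[[[-0.0005,-0.001,0.005],[0,0,0],0.075],[[0,0,0.002],[0,0,0],0.065],[[0,0,0],[0,0,0],0.055],[[0,0,0],[0,0,0],0.04],[[0,0,0],[0,0,0],0.04],[[0,0,0],[0,0,0],0.04],[[0,0,0],[0,0,0],0.04]]' 50;python3 -c "
from h import *;rep()"
```

```text
clock: 19.73
position: [0.6601, 0.2, 0.003]
ee_rot: [-2.221, -2.222, -0.0]
force: [0.0, -0.5, -0.4]
width: 0.55
t 19.73 pos [0.6601 0.2    0.003 ] xt az 90.04 z [ 0.  0. -1.] F [ 0.  -0.5 -0.4] w 0.0505 q [-0.6   0.79  0.37  1.62 -0.36  0.81 -0.07]
```

```bash
python3 -m pendant '[[[0,0,-0.005],[0,0,0],0.04],[[0,0,-0.015],[0,0,0],0.04],[[0,0,-0.025],[0,0,0],0.04],[[0,0,-0.03],[0,0,0],0.04],[[0,0,-0.025],[0,0,0],0.04],[[0,0,-0.015],[0,0,0],0.04],[[0,0,-0.005],[0,0,0],0.04],[[0,0,0],[0,0,0],0.04]]' ;python3 -c "
from h import *;rep(.4838,-.0470,.12)
s=arm.observe();im,d=arm.get_image('wrist');cv2.imwrite('pics/w5.png',im[:,:,::-1])"
```

```text
clock: 20.72
position: [0.6598, 0.2, 0.1227]
ee_rot: [-2.22, -2.222, 0.0]
force: [-0.2, 0.2, -2.4]
width: 0.549
t 20.73 pos [0.6598 0.2    0.1227] xt az 90.05 z [-0. -0. -1.] F [-0.2  0.2 -2.4] w 0.0504 q [-0.63  0.65  0.43  1.54 -0.3   1.01 -0.12]
need tool shift [-0.2469 -0.1762  0.0028]
```

View pics/w5.png

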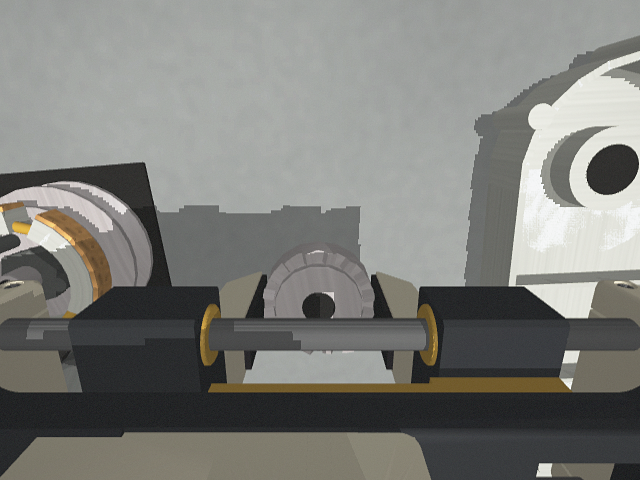

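The ratchet is held level at (318,300). Carrying it over.

```bash
python3 -m pendant '[[[-0.014,-0.010,0],[0,0,0],0.04],[[-0.028,-0.020,0],[0,0,0],0.04],[[-0.037,-0.026,0],[0,0,0],0.04],[[-0.038,-0.027,0],[0,0,0],0.04],[[-0.038,-0.027,0],[0,0,0],0.04],[[-0.037,-0.026,0],[0,0,0],0.04],[[-0.028,-0.020,0],[0,0,0],0.04],[[-0.018,-0.013,0],[0,0,0],0.04],[[-0.009,-0.007,0],[0,0,0],0.04],[[0,0,0],[0,0,0],0.04]]'; python3 -m pendant '[[[0,0,0],[0,0,0],0.04],[[0,0,0.02],[0,0,0],0.04],[[0,0,0.03],[0,0,0],0.04],[[0,0,0.03],[0,0,0],0.04],[[0,0,0.02],[0,0,0],0.04],[[0,0,0.007],[0,0,0],0.04],[[0,0,0],[0,0,0],0.04],[[0,0,0],[0,0,0],0.04]]';python3 -c "
from h import *;rep(.4838,-.0470,.007)"
```

```text
clock: 22.02
position: [0.4843, -0.0471, 0.1228]
ee_rot: [-2.221, -2.222, -0.0]
force: [0.5, 0.9, -1.2]
width: 0.553
clock: 23.02
position: [0.485, -0.047, 0.0166]
ee_rot: [2.22, 2.222, 0.002]
force: [0.4, 0.5, -1.0]
width: 0.551
t 23.02 pos [ 0.485  -0.047   0.0166] xt az 90.06 z [ 0.001  0.    -1.   ] F [ 0.4  0.5 -1. ] w 0.0506 q [-0.28  0.53  0.36  2.14 -0.36  0.53  0.35]
need tool shift [-0.     -0.0012  0.0096]
```

```bash
python3 -m pendant '[[[0,-0.001,0.005],[0,0,0],0.04],[[0,0,0.003],[0,0,0],0.04],[[0,0,0],[0,0,0],0.04],[[0,0,0],[0,0,0],0.04]]';  python3 -m pendant '[[[0,0,0.0015],[0,0,0],0.04],[[0,0,0],[0,0,0],0.04],[[0,0,0],[0,0,0],0.04]]'
```

```text
clock: 23.52
position: [0.4833, -0.0472, 0.0079]
ee_rot: [2.221, 2.222, 0.0]
force: [-0.2, 0.4, -1.2]
width: 0.551
clock: 23.9
position: [0.4834, -0.0472, 0.0068]
ee_rot: [2.221, 2.222, 0.001]
force: [-1.8, -0.1, 5.7]
width: 0.554
```

```bash
python3 -m pendant '[[[0,0,0],[0,0,0],0.055],[[0,0,0],[0,0,0],0.065],[[0,0,0],[0,0,0],0.07],[[0,0,-0.02],[0,0,0],0.07],[[0,0,-0.05],[0,0,0],0.07],[[0,0,-0.05],[0,0,0],0.07],[[0,0,-0.02],[0,0,0],0.06],[[0,0,0],[0,0,0],0.06]]';python3 -c "
from h import *;rep(.6822,.0095,.14)"
```

```text
clock: 24.9
position: [0.4843, -0.047, 0.1478]
ee_rot: [2.219, 2.221, 0.004]
force: [0.3, 1.0, -1.0]
width: 0.657
t 24.9 pos [ 0.4843 -0.047   0.1478] xt az 90.06 z [ 0.003  0.001 -1.   ] F [ 0.3  1.  -1. ] w 0.0603 q [-0.41  0.32  0.5   2.04 -0.21  0.83  0.21]
need tool shift [0.0563 0.1979 0.0085]
```

```bash
python3 -m pendant '[[[0.010,0.035,0],[0,0,0],0.06],[[0.010,0.035,0],[0,0,0],0.06],[[0.010,0.035,0],[0,0,0],0.06],[[0.010,0.035,0],[0,0,0],0.06],[[0.009,0.035,0],[0,0,0],0.06],[[0.007,0.023,0],[0,0,0],0.06],[[0,0,0.01],[0,0,0],0.06],[[0,0,0],[0,0,0],0.06],[[0,0,0],[0,0,0],0.06]]'
cat >> h.py <<'E'
def nut(x,y,zt,r,fn):
    s=rep(x,y,zt);im,d=arm.get_image("wrist")
    C=cloud("wrist",d,s)
    k=(abs(C[...,2]-zt)<.0025)&(np.hypot(C[...,0]-x,C[...,1]-y)<r)&(d>0)
    P=C[k];print(len(P),cv2.minEnclosingCircle(P[:,:2].astype(np.float32)),P.mean(0))
    c,(w,h),a=cv2.minAreaRect((P[:,:2]*1000).astype(np.float32));print("rect",c,w,h,a)
    # orthographic rectified image of the top plane: x right... cols=y(left pos)->right neg, rows=x up
    f,cx,cy,M=cam("wrist",s);N=300;g=np.linspace(-r,r,N).astype(np.float32)
    X,Y=np.meshgrid(x-g,y-g,indexing='ij');Q=np.stack([X,Y,np.full_like(X,zt)],-1)
    q=(Q-M[:3,3])@M[:3,:3];o=cv2.remap(im,(q[...,0]/q[...,2]*f+cx).astype(np.float32),(q[...,1]/q[...,2]*f+cy).astype(np.float32),cv2.INTER_CUBIC)
    cv2.imwrite(fn,np.hstack([o[:,:,::-1],cv2.resize(im[:300,170:470,::-1],(300,300))]))
    # support widths of the top face by direction
    H=cv2.convexHull(P[:,:2].astype(np.float32))[:,0]
    for t in range(0,180,10):
        n=np.array([np.cos(np.radians(t)),np.sin(np.radians(t))]);v=H@n;print(t,round(1000*(v.max()-v.min()),1),end="; ")
E
python3 -c "
from h import *
nut(.6822,.0095,.018,.025,'pics/n1.png')"
```

```text
clock: 26.02
position: [0.6802, 0.0085, 0.136]
ee_rot: [-2.221, -2.221, 0.001]
force: [-0.4, -0.9, -0.4]
width: 0.654
t 26.02 pos [0.6802 0.0085 0.136 ] xt az 90.0 z [-0.001 -0.    -1.   ] F [-0.4 -0.9 -0.4] w 0.06 q [-0.38  0.63  0.46  1.55 -0.31  1.03  0.17]
need tool shift [0.0011 0.0022 0.118 ]
1153 ((0.681873083114624, 0.01084080059081316), 0.01741139218211174) [0.68204621 0.01114255 0.01777752]
rect (682.0470581054688, 10.76791763305664) 30.410245895385742 33.73039627075195 57.197059631347656
0 30.9; 10 33.0; 20 34.0; 30 34.0; 40 33.3; 50 31.6; 60 31.1; 70 33.3; 80 34.4; 90 34.5; 100 33.6; 110 31.6; 120 30.9; 130 32.6; 140 33.6; 150 33.6; 160 32.8; 170 31.2;
```

View pics/n1.png

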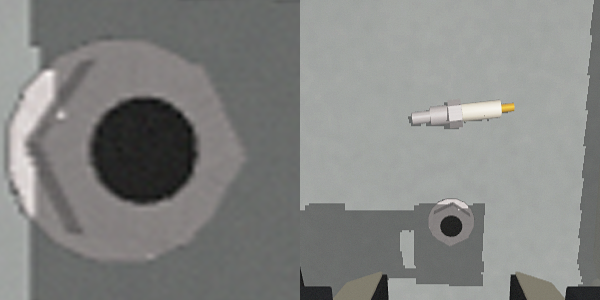

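The nut is centred at (0.682,0.0105), and its hexagon flats face x to within about 3°. Turning 3° and going down.

```bash
python3 -m pendant '[[[0.0015,0.002,0.03],[0,0,3],0.06],[[0,0,0.04],[0,0,0],0.06],[[0,0,0.03],[0,0,0],0.06],[[0,0,0.02],[0,0,0],0.06],[[0,0,0.005],[0,0,0],0.06],[[0,0,0],[0,0,0],0.06],[[0,0,0],[0,0,0],0.06]]' 40;python3 -c "
from h import *;rep(.682,.0105,.0055)"
```

```text
clock: 26.95
position: [0.6841, 0.0104, 0.0127]
ee_rot: [2.277, 2.162, 0.002]
force: [0.3, 0.1, -0.4]
width: 0.649
t 26.95 pos [0.6841 0.0104 0.0127] xt az 87.04 z [ 0.002  0.    -1.   ] F [ 0.3  0.1 -0.4] w 0.0596 q [-0.35  0.77  0.41  1.63 -0.39  0.82  0.18]
need tool shift [-0.     -0.0021  0.0072]
```

```bash
python3 -m pendant '[[[0,-0.001,0.0055],[0,0,0],0.06],[[0,0,0],[0,0,0],0.06],[[0,0,0],[0,0,0],0.04],[[0,0,0],[0,0,0],0.015],[[0,0,0],[0,0,0],0.015],[[0,0,0],[0,0,0],0.015],[[0,0,0],[0,0,0],0.015]]' 40;python3 -c "
from h import *;rep()"
```

```text
clock: 27.82
position: [0.6823, 0.0105, 0.006]
ee_rot: [2.278, 2.163, 0.0]
force: [-0.7, -0.2, 0.6]
width: 0.322
t 27.82 pos [0.6823 0.0105 0.006 ] xt az 87.04 z [ 0.  0. -1.] F [-0.7 -0.2  0.6] w 0.0295 q [-0.34  0.78  0.41  1.64 -0.4   0.8   0.18]
```

```bash
python3 -m pendant '[[[0,0,-0.005],[0,0,0],0.015],[[0,0,-0.015],[0,0,0],0.015],[[0,0,-0.025],[0,0,0],0.015],[[0,0,-0.03],[0,0,0],0.015],[[0,0,-0.02],[0,0,0],0.015],[[0,0,-0.005],[0,0,0],0.015],[[0,0,0],[0,0,0],0.015]]'
python3 - <<'E'
from h import *
im,d=arm.get_image("top");C=cloud("top",d)
k=(C[...,2]>.012)&(C[...,2]<.034)&(np.hypot(C[...,0]-.4835,C[...,1]+.047)<.035)&(d>0)
P=C[k];print("ratchet",len(P),cv2.minEnclosingCircle(P[:,:2].astype(np.float32)),P.mean(0))
c=P[:,:2].mean(0)
rep(.4834,-.0472,.10)
im,d=arm.get_image('wrist');cv2.imwrite('pics/w6.png',im[:,:,::-1])
E
```

```text
clock: 28.7
position: [0.682, 0.0107, 0.1058]
ee_rot: [-2.278, -2.163, 0.0]
force: [-0.8, 0.5, -1.5]
width: 0.321
ratchet 385 ((0.4842764735221863, -0.04789545387029648), 0.025997474789619446) [ 0.48378766 -0.04815357  0.02175987]
t 28.75 pos [0.6816 0.0107 0.1051] xt az 87.05 z [-0.001  0.    -1.   ] F [-0.5  0.7 -0.1] w 0.0296 q [-0.38  0.67  0.46  1.58 -0.34  0.98  0.14]
need tool shift [-0.068  -0.195   0.0054]
```

View pics/w6.png

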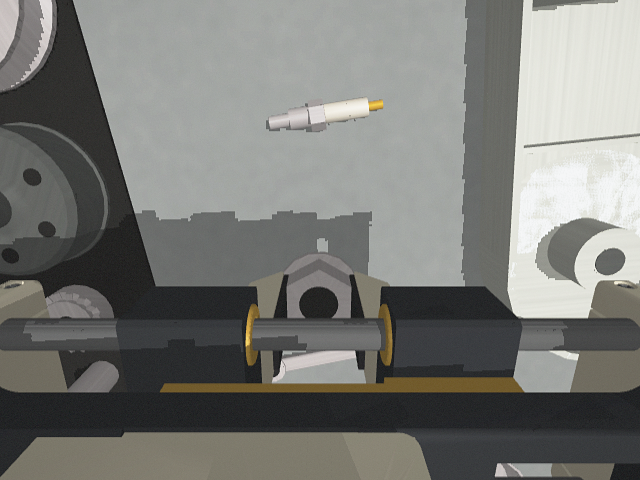

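```bash
python3 -m pendant '[[[-0.006,-0.016,0],[0,0,0],0.015],[[-0.013,-0.037,0],[0,0,0],0.015],[[-0.015,-0.043,0],[0,0,0],0.015],[[-0.015,-0.043,0],[0,0,0],0.015],[[-0.012,-0.036,0],[0,0,0],0.015],[[-0.007,-0.02,0],[0,0,0],0.015],[[0,0,0],[0,0,0],0.015],[[0,0,0],[0,0,0],0.015]]'; python3 -m pendant '[[[0,0,0.02],[0,0,0],0.015],[[0,0,0.025],[0,0,0],0.015],[[0,0,0.018],[0,0,0],0.015],[[0,0,0.006],[0,0,0],0.015],[[0,0,0],[0,0,0],0.015],[[0,0,0],[0,0,0],0.015]]';python3 -c "
from h import *;rep(.4838,-.0474,.028)"
```

```text
clock: 29.8
position: [0.4849, -0.047, 0.1058]
ee_rot: [2.277, 2.164, 0.0]
force: [0.7, -0.2, -0.2]
width: 0.322
clock: 30.55
position: [0.4847, -0.0473, 0.0374]
ee_rot: [2.277, 2.163, 0.001]
force: [-0.1, 0.2, -1.0]
width: 0.323
t 30.55 pos [ 0.4847 -0.0473  0.0374] xt az 87.05 z [ 0.001  0.    -1.   ] F [-0.1  0.2 -1. ] w 0.0297 q [-0.32  0.5   0.42  2.13 -0.36  0.58  0.3 ]
need tool shift [-0.0002 -0.0009  0.0094]
```

```bash
python3 -m pendant '[[[0,-0.001,0.005],[0,0,0],0.015],[[0,0,0.003],[0,0,0],0.015],[[0,0,0],[0,0,0],0.015],[[0,0,0],[0,0,0],0.015]]'; python3 -m pendant '[[[0,0,0.0015],[0,0,0],0.015],[[0,0,0],[0,0,0],0.015],[[0,0,0],[0,0,0],0.015]]'
```

```text
clock: 31.05
position: [0.483, -0.0473, 0.029]
ee_rot: [-2.278, -2.163, -0.0]
force: [-0.7, 0.1, -1.7]
width: 0.318
clock: 31.42
position: [0.4832, -0.0473, 0.0278]
ee_rot: [2.278, 2.163, 0.001]
force: [-1.6, 0.1, 6.7]
width: 0.322
```

Contact at the expected height (0.0278). Releasing, then on to the small nut.

```bash
python3 -m pendant '[[[0,0,0],[0,0,0],0.035],[[0,0,0],[0,0,0],0.05],[[0,0,0],[0,0,0],0.05],[[0,0,-0.015],[0,0,-3],0.05],[[0,0,-0.04],[0,0,0],0.05],[[0,0,-0.05],[0,0,0],0.05],[[0,0,-0.02],[0,0,0],0.045],[[0,0,0],[0,0,0],0.045]]';python3 -c "
from h import *;rep(.5142,-.386,.14)"
```

```text
clock: 32.42
position: [0.4841, -0.0474, 0.1546]
ee_rot: [2.217, 2.222, 0.005]
force: [-0.2, 0.0, -0.2]
width: 0.493
t 32.42 pos [ 0.4841 -0.0474  0.1546] xt az 90.14 z [ 0.004  0.001 -1.   ] F [-0.2  0.  -0.2] w 0.0453 q [-0.43  0.31  0.53  2.03 -0.2   0.85  0.22]
need tool shift [-0.3387  0.0292  0.0146]
```

```bash
python3 -m pendant '[[[-0.02,0.002,0],[0,0,0],0.045],[[-0.042,0.004,0],[0,0,0],0.045],[[-0.05,0.004,0],[0,0,0],0.045],[[-0.055,0.004,0],[0,0,0],0.045],[[-0.055,0.004,0],[0,0,0],0.045],[[-0.05,0.004,0],[0,0,0],0.045],[[-0.045,0.004,0],[0,0,0],0.045],[[-0.022,0.003,0.012],[0,0,0],0.045],[[0,0,0],[0,0,0],0.045],[[0,0,0],[0,0,0],0.045]]'
python3 - <<'E'
from h import *
nut(.5142,-.386,.016,.018,'pics/n2.png')
im,d=arm.get_image("top");C=cloud("top",d);cv2.imwrite("pics/t6.png",im[:,:,::-1])
k=(C[...,2]>.033)&(C[...,2]<.05)&(np.hypot(C[...,0]-.4835,C[...,1]+.047)<.025)&(d>0)
P=C[k];print("\nbignut",len(P),cv2.minEnclosingCircle(P[:,:2].astype(np.float32)),P.mean(0))
E
```

```text
clock: 33.67
position: [0.512, -0.385, 0.1398]
ee_rot: [-2.218, -2.222, -0.0]
force: [0.6, -0.0, -0.4]
width: 0.488
t 33.67 pos [ 0.512  -0.385   0.1398] xt az 90.1 z [-0.001  0.001 -1.   ] F [ 0.6 -0.  -0.4] w 0.0448 q [ 0.22  0.58  0.53  1.66 -0.34  0.99  0.86]
need tool shift [-0.0012  0.0023  0.1238]
354 ((0.5130535960197449, -0.38473135232925415), 0.009693756699562073) [ 0.5130447  -0.38446917  0.0158071 ]
rect (513.3106079101562, -384.5820617675781) 18.88151741027832 16.62458610534668 89.8274154663086
0 16.7; 10 18.0; 20 18.9; 30 19.2; 40 18.8; 50 18.1; 60 17.2; 70 18.1; 80 18.7; 90 18.9; 100 18.5; 110 17.8; 120 17.4; 130 18.2; 140 18.8; 150 18.9; 160 18.5; 170 17.4; 
bignut 158 ((0.4834301769733429, -0.04752859100699425), 0.01728926971554756) [ 0.48401745 -0.04810957  0.04073157]
```

View pics/n2.png

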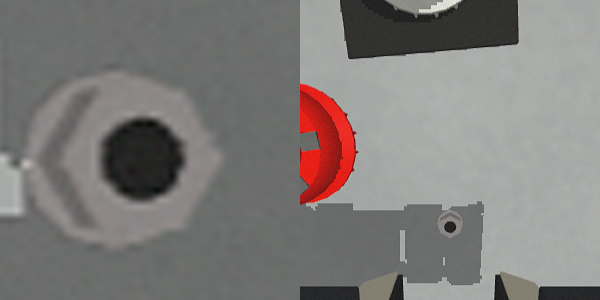

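View pics/t6.png

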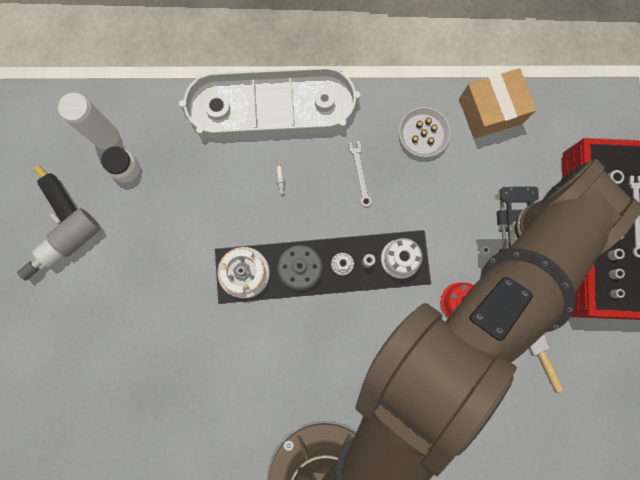

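Big nut: centred on the ratchet at (0.4834,-0.0475). Small nut: at (0.5134,-0.385), flats facing x. With the jaws along x, the gripper body would pass only about 3 mm above the red pulley, so I'll turn 60° (same hexagon symmetry, clear of it).

```bash
python3 -m pendant '[[[0,0,0],[0,0,-10],0.04],[[0,0,0],[0,0,-10],0.04],[[0,0,0],[0,0,-10],0.04],[[0,0,0],[0,0,-10],0.04],[[0,0,0],[0,0,-10],0.04],[[0,0,0],[0,0,-10],0.04],[[0,0,0],[0,0,0],0.04],[[0,0,0],[0,0,0],0.04]]' 30;python3 -c "
from h import *;nut(.5134,-.385,.016,.018,'pics/n3.png');rep(.5134,-.385,.0065)"
```

```text
clock: 34.78
position: [0.5125, -0.3857, 0.1407]
ee_rot: [0.817, 3.033, 0.0]
force: [-0.5, -0.8, 0.3]
width: 0.43
t 34.77 pos [ 0.5125 -0.3857  0.1407] xt az 149.87 z [ 0.  0. -1.] F [-0.5 -0.8  0.3] w 0.0395 q [ 0.39  0.54  0.25  1.65 -0.16  0.97  1.75]
need tool shift [-0.0004  0.0011  0.1247]
359 ((0.5128254890441895, -0.3850446045398712), 0.009777319617569447) [ 0.51265955 -0.38481531  0.01569973]
rect (512.7098999023438, -385.01513671875) 16.717208862304688 18.893753051757812 60.173316955566406
0 17.5; 10 18.3; 20 19.1; 30 19.4; 40 19.0; 50 18.1; 60 16.7; 70 17.5; 80 18.5; 90 19.0; 100 18.8; 110 18.1; 120 17.2; 130 17.8; 140 18.5; 150 18.9; 160 18.7; 170 18.0; t 34.83 pos [ 0.5124 -0.3858  0.1406] xt az 149.89 z [ 0.  0. -1.] F [-0.6  1.  -0.6] w 0.0403 q [ 0.39  0.54  0.25  1.65 -0.16  0.97  1.75]
need tool shift [-0.0005  0.0012  0.1341]
```

View pics/n3.png

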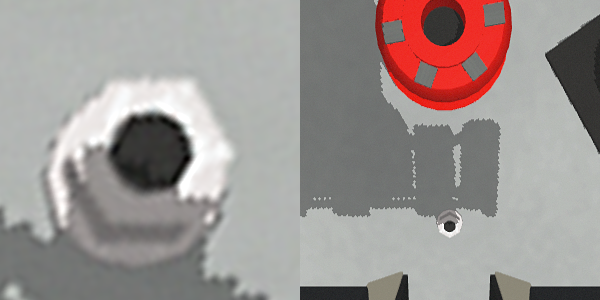

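```bash
python3 -m pendant '[[[0,0.001,0.03],[0,0,0],0.04],[[0,0,0.04],[0,0,0],0.04],[[0,0,0.03],[0,0,0],0.04],[[0,0,0.02],[0,0,0],0.04],[[0,0,0.008],[0,0,0],0.04],[[0,0,0],[0,0,0],0.04],[[0,0,0],[0,0,0],0.04]]' 30;python3 -c "
from h import *;rep(.513,-.385,.006)"
```

```text
clock: 35.7
position: [0.5134, -0.3859, 0.0136]
ee_rot: [0.812, 3.033, -0.001]
force: [-0.2, -0.3, -0.3]
width: 0.436
t 35.7 pos [ 0.5134 -0.3859  0.0136] xt az 150.03 z [ 0.002 -0.001 -1.   ] F [-0.2 -0.3 -0.3] w 0.04 q [ 0.42  0.7   0.21  1.74 -0.2   0.73  1.78]
need tool shift [0.0008 0.0006 0.0076]
```

```bash
python3 -m pendant '[[[0.0005,0,0.006],[0,0,0],0.04],[[0,0,0],[0,0,0],0.04],[[0,0,0],[0,0,0],0.025],[[0,0,0],[0,0,0],0.005],[[0,0,0],[0,0,0],0.005],[[0,0,0],[0,0,0],0.005],[[0,0,0],[0,0,0],0.005]]' 30;python3 -c "
from h import *;rep()"
```

```text
clock: 36.58
position: [0.5123, -0.3852, 0.0065]
ee_rot: [0.812, 3.035, 0.0]
force: [-0.7, -0.3, 0.6]
width: 0.179
t 36.58 pos [ 0.5123 -0.3852  0.0065] xt az 150.04 z [ 0. -0. -1.] F [-0.7 -0.3  0.6] w 0.0164 q [ 0.43  0.7   0.21  1.74 -0.2   0.72  1.79]
```

```bash
python3 -m pendant '[[[0,0,-0.005],[0,0,0],0.005],[[0,0,-0.015],[0,0,0],0.005],[[0,0,-0.03],[0,0,0],0.005],[[0,0,-0.035],[0,0,0],0.005],[[0,0,-0.025],[0,0,0],0.005],[[0,0,-0.01],[0,0,0],0.005],[[0,0,0],[0,0,0],0.005]]'
python3 - <<'E'
from h import *
im,d=arm.get_image("top");C=cloud("top",d)
k=(C[...,2]>.034)&(C[...,2]<.05)&(np.hypot(C[...,0]-.4766,C[...,1]-.0508)<.065)&(d>0)
P=C[k];print("bell",len(P),cv2.minEnclosingCircle(P[:,:2].astype(np.float32)))
k=(C[...,2]>.052)&(np.hypot(C[...,0]-.4766,C[...,1]-.0508)<.03)&(d>0)
P=C[k];print("hub",len(P),cv2.minEnclosingCircle(P[:,:2].astype(np.float32)))
rep(.4764,.0508,.128)
im,d=arm.get_image('wrist');cv2.imwrite('pics/w7.png',im[:,:,::-1])
E
```

```text
clock: 37.45
position: [0.5125, -0.3853, 0.1271]
ee_rot: [0.812, 3.034, -0.0]
force: [-0.2, 0.2, 0.2]
width: 0.176
bell 1363 ((0.47633856534957886, 0.050647418946027756), 0.05003814399242401)
hub 105 ((0.4758423864841461, 0.052337609231472015), 0.015390397049486637)
t 37.5 pos [ 0.5121 -0.3849  0.1261] xt az 150.05 z [-0.  0. -1.] F [-0.7  0.  -0.8] w 0.0166 q [ 0.4   0.56  0.25  1.66 -0.16  0.94  1.75]
need tool shift [ 0.2485  0.3597 -0.0017]
```

View pics/w7.png

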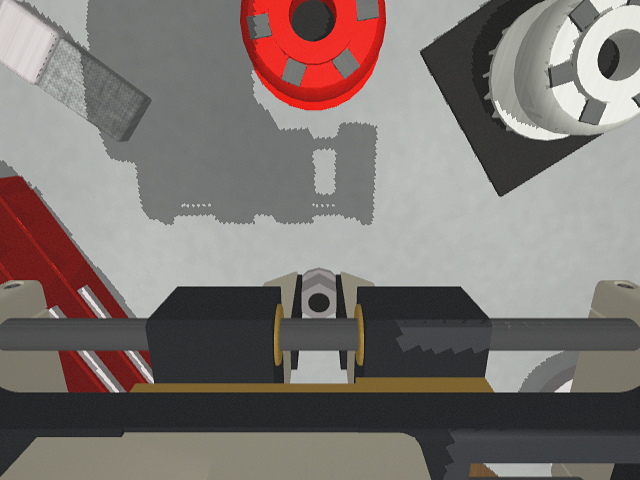

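```bash
python3 -m pendant '[[[0.010,0.0145,0],[0,0,0],0.005],[[0.02,0.029,0],[0,0,0],0.005],[[0.025,0.036,0],[0,0,0],0.005],[[0.025,0.036,0],[0,0,0],0.005],[[0.025,0.036,0],[0,0,0],0.005],[[0.025,0.036,0],[0,0,0],0.005],[[0.025,0.036,0],[0,0,0],0.005],[[0.025,0.036,0],[0,0,0],0.005],[[0.025,0.036,0],[0,0,0],0.005],[[0.02,0.03,0],[0,0,0],0.005]]';python3 -m pendant '[[[0.015,0.022,0],[0,0,0],0.005],[[0.0085,0.012,0],[0,0,0],0.005],[[0,0,0],[0,0,0],0.005],[[0,0,0],[0,0,0],0.005]]';python3 -c "
from h import *;rep(.4762,.0509,.0665)"
```

```text
clock: 38.8
position: [0.4783, 0.012, 0.1258]
ee_rot: [-0.808, -3.034, -0.0]
force: [0.5, 0.0, 0.6]
width: 0.177
clock: 39.3
position: [0.4764, 0.0493, 0.1263]
ee_rot: [-0.814, -3.034, 0.001]
force: [0.5, -0.3, 0.8]
width: 0.178
t 39.3 pos [0.4764 0.0493 0.1263] xt az 149.98 z [-0.    -0.001 -1.   ] F [ 0.5 -0.3  0.8] w 0.0163 q [-0.35  0.32  0.18  2.05 -0.08  0.77  0.91]
need tool shift [0.0009 0.0013 0.0598]
```

```bash
python3 -m pendant '[[[0.0007,0.001,0.015],[0,0,0],0.005],[[0,0,0.02],[0,0,0],0.005],[[0,0,0.012],[0,0,0],0.005],[[0,0,0.005],[0,0,0],0.005],[[0,0,0],[0,0,0],0.005],[[0,0,0],[0,0,0],0.005]]';python3 -c "
from h import *;rep(.4762,.0509,.0665)"
```

```text
clock: 40.05
position: [0.4768, 0.0517, 0.0748]
ee_rot: [0.812, 3.034, 0.001]
force: [-0.6, 1.0, -0.7]
width: 0.184
t 40.05 pos [0.4768 0.0517 0.0748] xt az 150.03 z [ 0.001  0.    -1.   ] F [-0.6  1.  -0.7] w 0.0169 q [-0.34  0.4   0.16  2.1  -0.1   0.65  0.93]
need tool shift [ 0.0001 -0.001   0.0083]
```

```bash
python3 -m pendant '[[[0,0,0.004],[0,0,0],0.005],[[0,0,0.003],[0,0,0],0.005],[[0,0,0],[0,0,0],0.005],[[0,0,0],[0,0,0],0.005]]'; python3 -m pendant '[[[0,0,0.0012],[0,0,0],0.005],[[0,0,0],[0,0,0],0.005],[[0,0,0],[0,0,0],0.005]]'
```

```text
clock: 40.55
position: [0.4764, 0.0517, 0.0675]
ee_rot: [-0.812, -3.035, -0.0]
force: [0.2, 0.9, -0.4]
width: 0.18
clock: 40.92
position: [0.4765, 0.0517, 0.0664]
ee_rot: [0.812, 3.035, 0.0]
force: [0.3, 0.2, 2.6]
width: 0.18
```

```bash
python3 -m pendant '[[[0,0,0.0004],[0,0,0],0.005],[[0,0,0],[0,0,0],0.015],[[0,0,0],[0,0,0],0.03],[[0,0,0],[0,0,0],0.035],[[0,0,-0.01],[0,0,0],0.035],[[0,0,-0.04],[0,0,0],0.035],[[0,0,-0.05],[0,0,0],0.035],[[0,0,-0.03],[0,0,0],0.035],[[0,0,0],[0,0,0],0.035]]'; python3 -m pendant '[[[0.02,0.035,0],[0,0,0],0.035],[[0.025,0.045,0],[0,0,0],0.035],[[0.025,0.045,0],[0,0,0],0.035],[[0.025,0.045,0],[0,0,0],0.035],[[0.025,0.045,0],[0,0,0],0.035],[[0.025,0.045,0],[0,0,0],0.035],[[0,0,0],[0,0,0],0.035],[[0,0,0],[0,0,0],0.035]]'
python3 - <<'E'
from h import *
im,d=arm.get_image("top");C=cloud("top",d)
cv2.imwrite("pics/t7.png",cv2.resize(im[220:310,200:440,::-1],None,fx=3.3,fy=3.3,interpolation=2))
def m(x,y,r,lo,hi,n):
    k=(C[...,2]>lo)&(C[...,2]<hi)&(np.hypot(C[...,0]-x,C[...,1]-y)<r)&(d>0)
    P=C[k];c,rr=cv2.minEnclosingCircle(P[:,:2].astype(np.float32));print(n,len(P),np.round(c,4),round(rr,4),np.median(P[:,2]).round(4));return np.array(c)
Pu=m(.495,-.1845,.05,.068,.09,"pulley");Cl=m(.4652,.1797,.065,.066,.09,"clutch")
sp=m(.4885,-.106,.02,.05,.065,"spacer");ra=m(.484,-.0475,.034,.012,.027,"ratchet");b=m(.4763,.0508,.062,.034,.05,"bell")
bn=m(.484,-.0475,.022,.034,.05,"bignut");sn=m(.4763,.0508,.018,.068,.09,"smallnut");
u=(Cl-Pu)/np.linalg.norm(Cl-Pu);n=np.array([-u[1],u[0]])
for k,v in dict(sp=sp,ra=ra,b=b,cl=Cl).items():print(k,"along",(v-Pu)@u,"off",(v-Pu)@n)
print("nut offs",np.linalg.norm(bn-ra),np.linalg.norm(sn-b))
im,d=arm.get_image("scene");cv2.imwrite("pics/s7.png",im[:,:,::-1]);rep()
E
```

```text
clock: 42.05
position: [0.4779, 0.0519, 0.1986]
ee_rot: [0.811, 3.03, 0.004]
force: [0.3, -0.6, -0.3]
width: 0.379
clock: 43.05
position: [0.4802, 0.3484, 0.1948]
ee_rot: [-0.812, -3.034, 0.003]
force: [0.3, -0.7, -1.0]
width: 0.383
pulley 613 [ 0.494 -0.184] 0.0399 0.0716
clutch 933 [0.4653 0.1796] 0.0509 0.0716
spacer 74 [ 0.4889 -0.1071] 0.013 0.0561
ratchet 184 [ 0.4847 -0.0499] 0.0272 0.0206
bell 1363 [0.4766 0.0502] 0.0503 0.0426
bignut 157 [ 0.4839 -0.0485] 0.0165 0.0406
smallnut 58 [0.477  0.0508] 0.0101 0.0781
sp along 0.07713321191213844 off -0.000985171388720412
ra along 0.13450070517179757 off -0.0013371647838704885
b along 0.2349092558066702 off -0.0011091290230142556
cl along 0.36472749345327843 off 3.4941391204189346e-19
nut offs 0.0015968946546584433 0.0007448477156445314
t 43.15 pos [0.4809 0.3476 0.1955] xt az 149.94 z [-0.    -0.001 -1.   ] F [-0.4 -0.1 -0.7] w 0.0352 q [-0.78  0.41  0.08  1.7  -0.04  1.04  0.37]
```

View pics/t7.png

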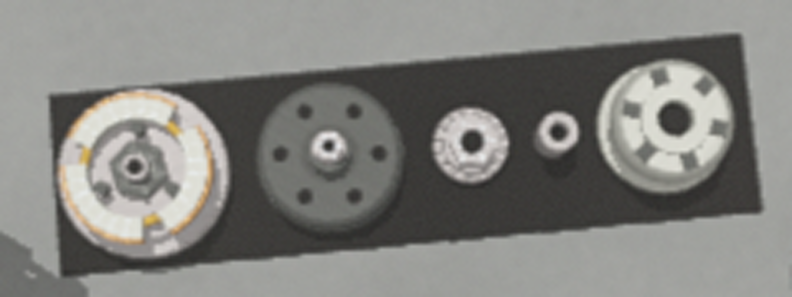

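View pics/s7.png

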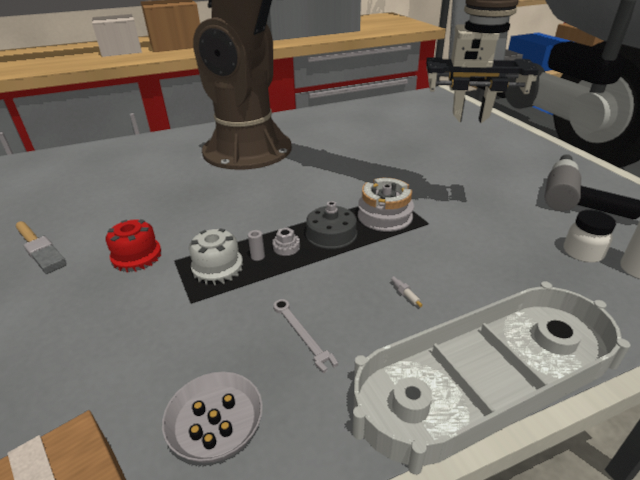

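The row is complete in both views, with nuts seated, offsets under 2 mm, and the spark plug and spanner where they were. Handing it in.

```bash
python3 -c "
from cell import arm;print(arm.sign_off())"
```

```text
the job is handed in; nothing more can be done
None
```

The row is laid out and the job is handed in at about 43 s of the 128 s allowed; sign-off gives no verdict. From the front pulley to the clutch the order is spacer, ratchet ring, clutch bell. The big nut is on the ratchet and the small nut is on the bell's hub.

**Final check from the top camera:**

| Part | Distance along the line from the front pulley | Off the centre line |
|---|---|---|
| Spacer | 77 mm | about 1 mm |
| Ratchet | 135–138 mm | about 1 mm |
| Bell | 235 mm | about 1 mm |

- **Spacing:** the clearances come out at about 18–20 mm.
- **Nuts:** they sit about 1–2 mm off the centres of their parts, and their tops are at the expected heights.
- **Other things:** in the pictures the spark plug, spanner and red pulley are where they were, and nothing was dropped. The gripper was well clear of the parts when I handed in.

**Disagreements:**
- The last ratchet fit was partly hidden by the nut and reads about 2 mm closer to the front pulley than when I set it down. That is within measurement noise.
- The networks gave no result for the ratchet, clutch or small nut in the top view. They also scored the red pulley above the real one. I located the three from depth and picked the pulley by its colour and position on the mat.

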